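Push the slide box home into the corner stop

ROBOT

A 6-joint arm with a two-finger parallel gripper is mounted at the origin on a cart in front of the work surface, level with it; the furniture and walls round the work are solid. World frame = base frame: x ahead of the robot, y to its left, z up, the work surface at z = 0. Lengths are in m, angles in rad, forces in N, time in s.
With the tool pointing down it reaches from about 0.35 to 0.975 m from the base axis. Payload 7.1 kg.
Tool frame: the origin (TCP) lies on the mounting face of the last link; the fingertips stand 182 mm ahead of it and the grasp point (between the pads) lies 163 mm ahead of it; x points along the fingers, y is the direction in which the jaws open and shut, and the axes are right-handed (so a half turn about x gives the same grasp; the last joint's range is limited). The gripper opens to 88 mm and grips with 3 to 60 N. Pads are 20 mm wide; open, the fingers measure 115 mm over their backs; the gripper's body (75 mm by 178 mm) begins 61 mm behind the grasp point.
Start: joints at [-1.138, 0.423, 1.63, -0, 1.089, -0.019], TCP at [0.273, -0.562, 0.405] pointing down, gripper open.
Joint ranges: [-3, 3], [-0.9, 2.11], [0.09, 2.58], [-1.31, 4.45], [0.11, 2.69], [-2.54, 2.54]. Speed limits (rad/s): [2.39, 2.39, 3.01, 3.14, 3.14, 3.14].

INTERFACE

Orientations are given as a rotation vector (axis times angle).
In Python, from rig import readout, vision, ticket gives the robot as it stands.
- The arm moves only by the tool servo_tool, never from a script. Its arguments are lists of equal length, an entry for each row: "slide": the shift along the tool's x, y, z in cm, a list of three; "rotation": the turn, a rotation vector about the tool's x, y, z in rad, a list of three; "hand": the gripper's target within -1 to 1 (fully open at 1, half-way at 0, shut at -1). In form: {"slide": [[dx, dy, dz], ...], "rotation": [[wx, wy, wz], ...], "hand": [hand, ...]}. A call has exactly 8 rows; each row is the pose to reach, as a shift and turn from the pose measured when the call began, along the tool's axes at that moment; what a row does not reach only later rows make up. A row lasts 1/8 s, in which the tool goes at most 62.5 mm and 10.7 degrees, less where a joint would pass 70% of its speed; a pose out of reach is approached as far as the arm can. A call with a gripper value outside its range is refused whole. The fingers move at their own pace and stop on an object; "grip_force" is the grip in N (left out, the last holds). Time passes only in rows, so rows that repeat a pose let the fingers close, or fill a call up. It gives the time, the measured TCP pose, the force and the opening at its end, in the units of the state.
- readout.state(): the state, without advancing time (a new reading comes with each control period).
- vision.snapshot(name): name is "scene" or "top" or "wrist"; returns (picture, depth): 384x512x3 uint8, blue, green, red; 384x512 float32, m along the optical axis (not along the pixel's ray), 0 where there is no reading.
- vision.calibration(name): a dict with "K" (3x3 intrinsics, pixels), "eye" and "attitude" of the camera in the world. Camera axes: x right, y down, z forward; pixel columns grow to the right and rows downward; lengths in m; the calibration is good to about 2 mm. A picture is of the moment at which its call begins: read the wrist's pose just before it. calibration takes no time and is no camera call; for the wrist camera it gives the pose at the moment of the call.
- ticket.job_done(): hands the job in, once; it reports no verdict.
The state is a dict: "t": time; "joints": joint angles; "joint_vel": joint speeds; "tau": joint torques, N m; "eef_pos": TCP position; "ee_rot": TCP orientation; "wrist_force": force on the tool from outside, world axes, zero at the start; "torque": the same for the moment, N m; "opening": finger opening in m.
Only numpy, scipy, OpenCV 4.12 (cv2) and the standard library are available. Lean on these libraries where they do the work, as an engineer would, in place of code of your own. Each camera call takes 0.05 s, during which the arm holds its last target. There are 200 camera calls.

TASK

Push the microscope-slide box along the worktop into the low L-shaped metal corner stop, so that its long hinged back lies flush along the long leg and its end is against the short leg. Only push it with the fingertips: do not pick it up or lift it off the worktop, and leave the cover-slip carton, the oil bottle and the timer where they stand.

Things in the scene. Friction and masses are not known exactly. Their poses are not given: they have to be found in the camera images.
- slide_box_center (a point): centre (16 mm up) of the closed slide box: 40 mm (x) by 90 mm (y) by 32 mm high, about 90 g, loose, flat on the worktop. Its long side runs along y; +x is the hinged back, -x the front with the small catch. At the start the front faces the robot and its x axis is within 25 degrees of the corner stop's. The lid is fixed shut
- corner_stop: L-shaped aluminium corner stop, fixed. Origin: inner corner, at worktop height. Inner face of the long leg runs 150 mm along +y, of the short leg 55 mm along -x (to the robot); walls 18 mm high, 5 mm thick, a 3 mm high foot flange to 20 mm outside the inner faces. Inside (x<0, y>0) is bare worktop. Box home: its centre at x -20, y +45 mm here, axes parallel
- coverslip_box: cover-slip carton, 42 x 60 x 30 mm, loose, stands behind the corner stop; origin at the centre of its underside; to be left alone
- oil_bottle: small round oil dropper bottle, 25 mm across, 62 mm high, loose, stands behind the corner stop; origin at the centre of its underside; to be left alone
- microscope: binocular microscope, fixed, does not move: 284 mm (x) by 158 mm (y), 400 mm high, solid; stands to the right of the work, between it and the arm's start; reach over or round it; origin at the centre of its underside; to be left alone
- timer: bench timer, 60 x 68 x 24 mm, loose, lies at the worktop edge in front of the microscope, toward the right; origin at the centre of its underside; to be left alone

How it is judged:
By the outcome, as a careful person would: the job done as asked, in the order asked, and still so for the second after the job is handed in, with the robot touching nothing.
It also fails if it takes over 59 s, if anything falls off the work surface, if the arm or the gripper's body presses on something with over 40 N, if the wrist force passes 120 N, or if a joint passes its speed limit or range.

## Working session

There is one attempt and no reset: what is moved stays moved. The work goes in short steps, Python scripts to look and compute and a tool call to move; the robot and the scene stay as the last step left them, time stands still between calls to the robot, and variables do not carry over. Pictures are saved under pics/ and viewed, about 8 in all and at most 12, crops included, and the job is handed in when it is done.

Besides the shell and the picture viewer there is one more tool, called after "Emit:" in YAML: its name, and indented under it one key for each argument. servo_tool: Moves the arm, as the interface text tells. Its arguments: {"type":"object","properties":{"slide":{"type":"array","items":{"type":"array","items":{"type":"number"}}},"rotation":{"type":"array","items":{"type":"array","items":{"type":"number"}}},"hand":{"type":"array","items":{"type":"number"}},"grip_force":{"type":"number"}},"required":["slide","rotation","hand"]}

```bash
ls; mkdir -p pics
python3 - <<'E'
from rig import readout, vision
import cv2,numpy as np
print(readout.state())
a=[]
for n in("scene","top"):
    p,d=vision.snapshot(n); c=vision.calibration(n); print(n,c)
    cv2.imwrite(f"pics/{n}0.png",p); np.savez(f"pics/{n}0.npz",p=p,d=d,**{k:np.array(v) for k,v in c.items()})
E
```

```text
pics
{'t': 0.0, 'joints': array([-1.13799725e+00,  4.23800672e-01,  1.63069841e+00, -2.73701598e-05,
        1.08856910e+00, -1.90026619e-02]), 'joint_vel': array([-0.00103621,  0.00052989, -0.0011661 ,  0.00163453, -0.00200579,
       -0.00041595]), 'tau': array([-5.06519882e-04, -5.44629729e+01, -2.73665965e+01,  6.43126317e-02,
        2.28281307e-02, -1.08506595e-04]), 'eef_pos': array([ 0.27276712, -0.56202258,  0.40392326]), 'ee_rot': array([ 1.97087539,  0.45449822, -1.97153644]), 'wrist_force': array([0.34694818, 0.39330713, 0.27811511]), 'torque': array([ 0.01784825,  0.00187994, -0.01675233]), 'opening': 0.0877765468972308}
scene {'K': array([[370.59105014,   0.        , 254.9102784 ],
       [  0.        , 370.59105014, 188.0135096 ],
       [  0.        ,   0.        ,   1.        ]]), 'eye': array([0.2059748 , 0.66575964, 0.55216673]), 'attitude': array([-0.70111613,  2.49201094, -1.29331923])}
top {'K': array([[470.78813189,   0.        , 255.04600581],
       [  0.        , 470.78813189, 186.32519438],
       [  0.        ,   0.        ,   1.        ]]), 'eye': array([0.44165879, 0.02405513, 1.22520703]), 'attitude': array([-2.15543664,  2.13600419, -0.12013738])}
```

View pics/scene0.png

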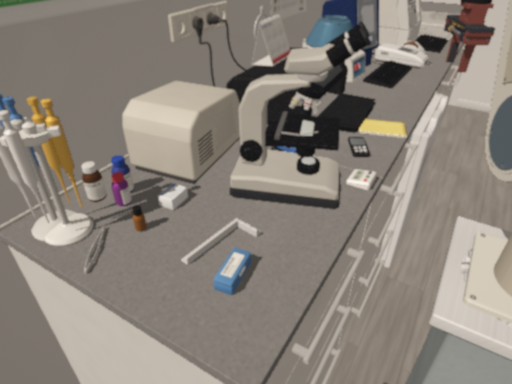

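View pics/top0.png

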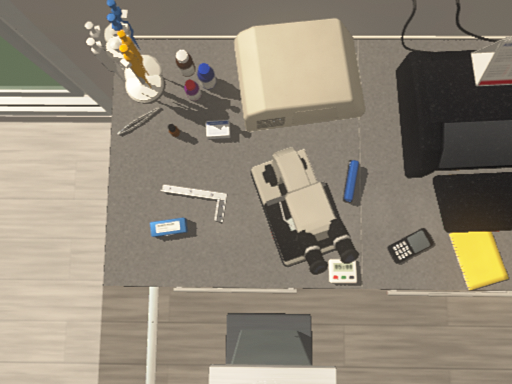

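The scene view shows the blue box at (233,270), with the stop's corner at (237,222) and its long leg running to (185,260). In the top view (+x up, +y left) the box is at (168,228), the stop's long leg runs (163,188)–(226,196), the short leg goes to (219,220), and the microscope lies between them and the arm.

```bash
cat > h.py <<'E'
import numpy as np,cv2
from scipy.spatial.transform import Rotation as R
def world(d,K,eye,att):
    v,u=np.mgrid[:d.shape[0],:d.shape[1]]
    P=np.dstack([(u-K[0,2])/K[0,0]*d,(v-K[1,2])/K[1,1]*d,d])
    W=P@R.from_rotvec(att).as_matrix().T+eye
    W[d==0]=np.nan
    return W
def ray(u,v,z,K,eye,att):
    r=R.from_rotvec(att).as_matrix()@np.array([(u-K[0,2])/K[0,0],(v-K[1,2])/K[1,1],1])
    return eye+r*(z-eye[2])/r[2]
def blue(p):
    h=cv2.cvtColor(p,cv2.COLOR_BGR2HSV); return (h[...,0]>95)&(h[...,0]<125)&(h[...,1]>110)&(h[...,2]>50)
def rect(P):
    (c,(w,h),a)=cv2.minAreaRect((P*1000).astype(np.float32)); 
    if w<h: a-=90;w,h=h,w
    return np.round(c,1),round(w,1),round(h,1),a  # a: dir of long side from x
E
python3 - <<'E'
from h import *
for n in("top","scene"):
    z=np.load(f"pics/{n}0.npz");W=world(z['d'],z['K'],z['eye'],z['attitude']);p=z['p']
    x,y,h=W[...,0],W[...,1],W[...,2]
    if n=="top":
        for u,v in((168,228),(163,188),(226,196),(219,220),(185,168),(245,220),(265,180),(290,165),(310,210),(320,260),(347,250),(343,270)): print(u,v,np.round(W[v,u],3))
    reg=(x>.2)&(x<.45)&(y>.1)&(y<.4)
    print(n,"table z",np.nanmedian(h[reg]))
    m=reg&(h>.025)&(h<.045); print("box top",m.sum(),rect(W[m][:,:2]),np.nanmedian(h[m]))
    m=reg&(h>.011)&(h<.022)&(p.min(2)>120); print("stop",m.sum(),rect(W[m][:,:2]),np.nanmedian(h[m]))
    m=(x>.15)&(x<.7)&(y>-.25)&(y<.12)&(h>.05)&(h<.5); print("micro",np.nanmin(W[m],0),np.nanmax(W[m],0))
E
```

```text
168 228 [0.489 0.266 0.034]
163 188 [0.595 0.288 0.006]
226 196 [0.575 0.123 0.003]
219 220 [ 0.513  0.14  -0.001]
185 168 [0.649 0.233 0.001]
245 220 [0.513 0.072 0.002]
265 180 [0.601 0.021 0.123]
290 165 [ 0.609 -0.029  0.28 ]
310 210 [ 0.513 -0.063  0.34 ]
320 260 [ 0.422 -0.075  0.395]
347 250 [ 0.44  -0.121  0.397]
343 270 [ 0.389 -0.177  0.02 ]
top table z -0.0014531242594841842
box top 0 (array([0., 0.]), 0.0, 0.0, 0.0) nan
stop 0 (array([0., 0.]), 0.0, 0.0, 0.0) nan
micro [ 0.39652802 -0.14922782  0.05013556] [0.69127818 0.0541967  0.40129856]
scene table z -0.001239778779662748
box top 0 (array([0., 0.]), 0.0, 0.0, 0.0) nan
stop 0 (array([0., 0.]), 0.0, 0.0, 0.0) nan
micro [ 0.15001758 -0.15896884  0.05005354] [0.6795989  0.06141068 0.46420793]
  return np.nanmean(a, axis, out=out, keepdims=keepdims)
```

```bash
cat >> h.py <<'E'
def meas(p,d,c):
    W=world(d,c['K'],c['eye'],c['attitude']);x,y,h=W[...,0],W[...,1],W[...,2]
    reg=(x>.4)&(x<.66)&(y>.08)&(y<.36)
    m=reg&(h>.024)&(h<.045)&(x<.58); print("box top",m.sum(),rect(W[m][:,:2]),np.nanmedian(h[m]))
    m=reg&(h>.012)&(h<.021)&(p.min(2)>110); Q=W[m][:,:2]; print("stop",m.sum(),np.nanmedian(h[m])); return W,Q
E
python3 - <<'E'
from h import *
s=R.from_rotvec([1.97087539,0.45449822,-1.97153644]); print(s.as_matrix().round(3))
for n in("top","scene"):
    z=np.load(f"pics/{n}0.npz");W,Q=meas(z['p'],z['d'],z)
    print(rect(Q) if len(Q) else 0)
    p=cv2.resize(z['p'],None,fx=1,fy=1); b=blue(p)
    h=W[...,2]; m=b&(W[...,0]>.4)&(W[...,0]<.6)&(W[...,1]>.18)&(W[...,1]<.36); print("blue",m.sum(),rect(W[m][:,:2]))
z=np.load("pics/top0.npz");s0=z['p'][170:250,145:245];cv2.imwrite("pics/topc.png",cv2.resize(s0,None,fx=7,fy=7,interpolation=cv2.INTER_CUBIC))
from rig import vision
p,d=vision.snapshot("wrist");print(vision.calibration("wrist"))
E
```

```text
[[-0.001  0.437 -0.9  ]
 [ 0.001 -0.9   -0.437]
 [-1.    -0.001 -0.   ]]
box top 531 (array([491.8, 266.4]), 90.2, 39.4, -81.30331420898438) 0.030463137615797775
stop 144 0.017272959847087432
(array([573.5, 205.9]), 162.6, 54.9, 62.495967864990234)
blue 229 (array([492.3, 271. ]), 94.7, 36.7, -80.70372581481934)
box top 779 (array([494.9, 271.7]), 90.8, 39.3, -81.81939601898193) 0.03056505070493276
stop 285 0.01652489140864144
(array([528.4, 230.8]), 168.0, 115.0, 82.8175048828125)
blue 314 (array([491. , 272.9]), 87.2, 33.3, -84.76317501068115)
{'K': array([[345.22586005,   0.        , 250.95290206],
       [  0.        , 345.22586005, 187.62354988],
       [  0.        ,   0.        ,   1.        ]]), 'eye': array([ 0.34778184, -0.52609859,  0.38516628]), 'attitude': array([ 2.43648341, -1.52644617, -0.23541465])}
```

View pics/topc.png

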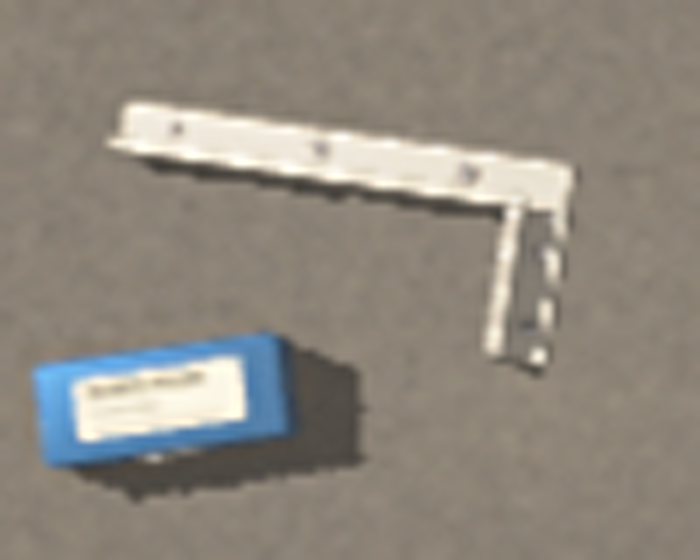

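The box reads (0.492, 0.267), top at z≈0.031, yaw about +8.7°. The stop is yawed about −8°. In the crop, the stop's inner corner is at crop (508,208) and its far end at (108,143). Next I rise over the microscope.

Emit:
servo_tool:
  slide:
    - [-6,0,0]
    - [-12,0,0]
    - [-18,0,0]
    - [-23.5,0,0]
    - [-23.5,-3.6,-4.6]
    - [-23.5,-7.2,-9.1]
    - [-23.5,-10.8,-13.7]
    - [-23.5,-14.4,-18.3]
  rotation:
    - [-0.15,0,0]
    - [-0.3,0,0]
    - [-0.45,0,0]
    - [-0.6,0,0]
    - [-0.75,0,0]
    - [-0.9,0,0]
    - [-1.05,0,0]
    - [-1.2,0,0]
  hand: [1,1,1,1,1,1,1,1]

```text
t: 1.15
eef_pos: [0.375, -0.3511, 0.6391]
ee_rot: [1.147, 1.25, -1.146]
wrist_force: [-0.0, -0.9, 0.6]
opening: 0.088
```

Emit:
servo_tool:
  slide:
    - [0,1.2,-6]
    - [0,2.4,-12]
    - [0,3.6,-18]
    - [0,4.8,-24]
    - [0,6,-30]
    - [0,7.2,-36]
    - [0,8.4,-42]
    - [0,9.6,-48]
  rotation:
    - [-0.17,0,0]
    - [-0.34,0,0]
    - [-0.51,0,0]
    - [-0.68,0,0]
    - [-0.85,0,0]
    - [-1.02,0,0]
    - [-1.19,0,0]
    - [-1.36,0,0]
  hand: [1,1,1,1,0.5,0,0,0]

```text
t: 2.15
eef_pos: [0.4293, 0.1374, 0.6397]
ee_rot: [0.095, 1.569, -0.093]
wrist_force: [1.4, 0.1, -0.3]
opening: 0.0515
```

Emit:
servo_tool:
  slide:
    - [4.5,2.4,-1]
    - [9,4.8,-2]
    - [13.5,7.2,-3]
    - [18,9.5,-4]
    - [19,9.5,-4]
    - [19,9.5,-4]
    - [19,9.5,-4]
    - [19,9.5,-4]
  rotation:
    - [-0.1,0,0]
    - [-0.2,0,0]
    - [-0.27,0,0]
    - [-0.27,0,0]
    - [-0.27,0,0]
    - [-0.27,0,0]
    - [-0.27,0,0]
    - [-0.27,0,0]
  hand: [0,0,0,0,0,0,0,0]

```text
t: 3.15
eef_pos: [0.4014, 0.2363, 0.4513]
ee_rot: [-0.116, 1.565, 0.119]
wrist_force: [0.8, 0.0, -0.6]
opening: 0.0437
```

Run:
```python
from h import *
from rig import readout, vision
s=readout.state();print(s['eef_pos'],R.from_rotvec(s['ee_rot']).as_matrix().round(3),s['opening'])
c=vision.calibration("wrist");p,d=vision.snapshot("wrist");cv2.imwrite("pics/w1.png",p);np.savez("pics/w1.npz",p=p,d=d,**c)
W,Q=meas(p,d,c); print(c['eye'])
cv2.imwrite("pics/w1m.png",np.uint8(255*((W[...,2]>.01)&(W[...,2]<.021))))
```

```text
[0.40139282 0.23628659 0.45128804] [[ 0.002 -0.149  0.989]
 [ 0.002  0.989  0.149]
 [-1.     0.002  0.003]] 0.04367198879046653
box top 1981 (array([495.5, 267.4]), 89.1, 39.8, -80.87058544158936) 0.032048231891474765
stop 494 0.018630016026345286
[0.32035201 0.22391118 0.43213486]
```

View pics/w1.png

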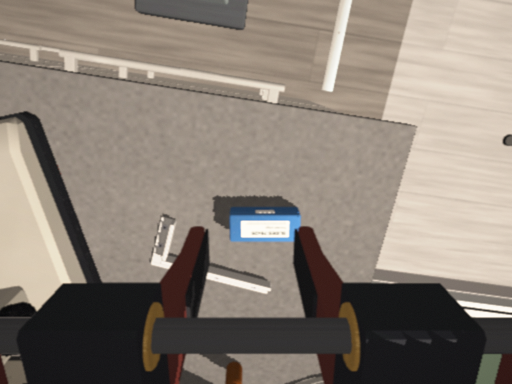

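The wrist view shows the box at (265,225), nearly square to the image. The stop's inner corner is at (168,258), its short leg goes up to (168,218), and the long leg runs right to (270,288), partly hidden by the left finger.

```bash
cat >> h.py <<'E'
from scipy.optimize import least_squares
def stop(W,p):
    x,y,h=W[...,0],W[...,1],W[...,2]
    m=(x>.49)&(x<.63)&(y>.1)&(y<.31)&(h>.0145)&(h<.0215)&(p.min(2)>110)
    P=W[m][:,:2]
    # P vs L template: wall tops, 5 mm bands outside inner faces; distance to the L's centrelines
    def loc(q): 
        c,s=np.cos(q[2]),np.sin(q[2]); D=P-q[:2]; return np.c_[D[:,0]*c+D[:,1]*s,-D[:,0]*s+D[:,1]*c]
    def dist(q):
        L=loc(q)
        seg=lambda a,b:np.linalg.norm(L-a-np.clip(((L-a)@(b-a))/((b-a)@(b-a)),0,1)[:,None]*(b-a),axis=1)
        return np.minimum(seg(np.array([.0025,-.0025]),np.array([.0025,.15])),seg(np.array([.0025,-.0025]),np.array([-.055,-.0025])))
    r=least_squares(dist,[.57,.135,-.13],loss='soft_l1',f_scale=.002,x_scale=[.01,.01,.1])
    L=loc(r.x); print("stop fit",(r.x*[1000,1000,57.3]).round(1),"n",len(P),"med",np.median(dist(r.x)).round(4),"ext",np.percentile(L,[1,99],axis=0).round(3).tolist())
    return r.x
def boxin(bc,byaw,q):
    c,s=np.cos(q[2]),np.sin(q[2]);D=np.array(bc)-q[:2]
    return (np.array([D[0]*c+D[1]*s,-D[0]*s+D[1]*c])*1000).round(1),round(byaw-q[2]*57.3,1)
E
python3 - <<'E'
from h import *
for n in("w1","top0","scene0"):
    z=np.load(f"pics/{n}.npz");W,_=meas(z['p'],z['d'],z);q=stop(W,z['p'])
    x,y,h=W[...,0],W[...,1],W[...,2]
    m=(x>.4)&(x<.6)&(y>.1)&(y<.36)&(h>.025)&(h<.04);c,w,hh,a=rect(W[m][:,:2]);print(n,boxin(c/1000,a+90,q))
E
```

```text
box top 1981 (array([495.5, 267.4]), 89.1, 39.8, -80.87058544158936) 0.032048231891474765
stop 494 0.018630016026345286
stop fit [568.5 144.3  -7.7] n 471 med 0.0013 ext [[-0.054, -0.005], [0.006, 0.148]]
w1 (array([-88.9, 112.2]), np.float64(16.9))
box top 531 (array([491.8, 266.4]), 90.2, 39.4, -81.30331420898438) 0.030463137615797775
stop 144 0.017272959847087432
stop fit [565.6 143.   -7.6] n 132 med 0.0012 ext [[-0.052, -0.004], [0.005, 0.147]]
top0 (array([-89.2, 112.6]), np.float64(16.3))
box top 779 (array([494.9, 271.7]), 90.8, 39.3, -81.81939601898193) 0.03056505070493276
stop 285 0.01652489140864144
stop fit [568.6 148.   -7.6] n 212 med 0.0014 ext [[-0.053, -0.006], [0.006, 0.147]]
scene0 (array([-89.5, 112.9]), np.float64(15.8))
```

All three views agree: in the stop frame the box is at (−89, 112.5) mm with a yaw of about +16.5°, and it must end at (−20, 45, 0°). I'll lower the half-open fingers in front of its front face, straddling the catch.

Emit:
servo_tool:
  slide:
    - [5,0.5,1.5]
    - [10,1,3]
    - [15,1.6,4.7]
    - [20,1.6,4.7]
    - [23,1.6,4.7]
    - [25,1.6,4.7]
    - [25.5,1.6,4.7]
    - [25.5,1.6,4.7]
  rotation:
    - [0,0,0]
    - [0,0,0]
    - [0,0,0]
    - [0,0,0]
    - [0,0,0]
    - [0,0,0]
    - [0,0,0]
    - [0,0,0]
  hand: [0,0,0,0,0,0,0,0]

```text
t: 4.2
eef_pos: [0.4463, 0.2598, 0.1967]
ee_rot: [-0.115, 1.565, 0.119]
wrist_force: [-0.2, -0.2, -1.0]
opening: 0.0441
```

```bash
cat >> h.py <<'E'
S=np.array([.5685,.1443,-7.7/57.3])
def sf(q=S):
    from rig import readout
    s=readout.state();M=R.from_rotvec(s['ee_rot']).as_matrix()
    yaw=np.degrees(np.arctan2(-M[0,1],M[1,1]))
    print("t",s['t'],"tcp",s['eef_pos'].round(4),"z-axis",M[:,2].round(3),"yaw",yaw.round(1),"stopframe",boxin(s['eef_pos'][:2],yaw,q),"F",s['wrist_force'].round(1),"op",round(s['opening'],4))
    return s,M
def look(name,n):
    from rig import vision
    c=vision.calibration(n);p,d=vision.snapshot(n);cv2.imwrite(f"pics/{name}.png",p)
    W=world(d,c['K'],c['eye'],c['attitude']);q=stop(W,p);x,y,h=W[...,0],W[...,1],W[...,2]
    m=(x>.4)&(x<.62)&(y>.1)&(y<.36)&(h>.025)&(h<.038)
    k,lab,st,_=cv2.connectedComponentsWithStats(m.astype(np.uint8)); i=1+np.argmax(st[1:,4]); m=lab==i
    c,w,hh,a=rect(W[m][:,:2]);a=(a+90+90)%180-90;print(name,w,hh,"in stop",boxin(c/1000,a,q),"in S",boxin(c/1000,a,S)); return W,p
E
python3 - <<'E'
from h import *
sf();look("w2","wrist");look("t2","top")
E
```

```text
t 4.2 tcp [0.4463 0.2598 0.1967] z-axis [0.989 0.149 0.003] yaw 8.6 stopframe (array([-136.6,   98.1]), np.float64(16.3)) F [-0.2 -0.2 -1. ] op 0.0441
stop fit [576.4 138.9 -13.9] n 4 med 0.0002 ext [[-0.026, -0.003], [-0.023, -0.002]]
w2 74.4 16.3 in stop (array([-98.5, 109.6]), np.float64(22.0)) in S (array([-77.5, 115.3]), np.float64(15.8))
stop fit [565.3 143.1  -7.8] n 130 med 0.0013 ext [[-0.053, -0.005], [0.005, 0.147]]
t2 49.7 33.0 in stop (array([-79.7,  92.3]), np.float64(7.4)) in S (array([-82.7,  90.7]), np.float64(7.4))
```

Emit:
servo_tool:
  slide:
    - [0,0,1.0]
    - [0,0,1.9]
    - [0,0.05,2.4]
    - [0,0.1,2.8]
    - [0,0.12,3.25]
    - [0,0.15,3.65]
    - [0,0.17,4.05]
    - [0,0.19,4.45]
  rotation:
    - [0,0,0]
    - [0,0,0]
    - [0.018,0,0]
    - [0.036,0,0]
    - [0.053,0,0]
    - [0.071,0,0]
    - [0.089,0,0]
    - [0.107,0,0]
  hand: [0,0,0,0,0,0,0,0]

```text
t: 5.3
eef_pos: [0.4903, 0.2685, 0.1974]
ee_rot: [-0.03, 1.567, 0.035]
wrist_force: [-1.4, -0.0, -0.7]
opening: 0.0441
```

Run:
```python
from h import *
sf();W,p=look("w3","wrist")
from rig import vision
t,_=vision.snapshot("scene")
cv2.imwrite("pics/c3.png",np.hstack([cv2.resize(p,(400,300)),cv2.resize(t[200:320,150:310],(400,300),interpolation=cv2.INTER_CUBIC)]))
```

```text
t 5.3 tcp [0.4903 0.2685 0.1974] z-axis [0.999 0.041 0.004] yaw 2.4 stopframe (array([-94.1, 112.6]), np.float64(10.1)) F [-1.4 -0.  -0.7] op 0.0441
stop fit [566.8 181.1  35.4] n 904 med 0.0061 ext [[-0.062, -0.012], [0.057, 0.119]]
w3 61.5 43.8 in stop (array([ -2.7, 109.6]), np.float64(-33.2)) in S (array([-83.4, 114.5]), np.float64(9.9))
```

View pics/c3.png

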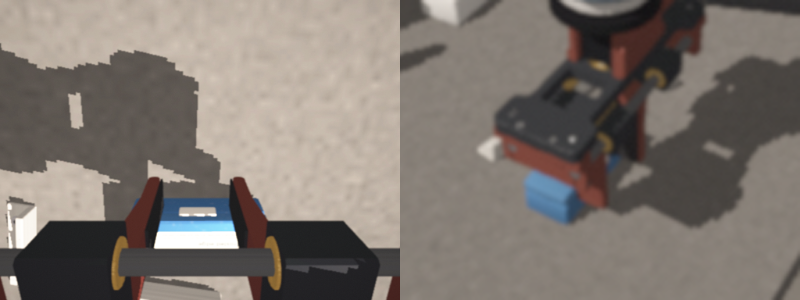

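The fingers are on the front face with the catch between them, and the box yaw (9.9°) follows the tool's (10.1°). I continue the arc.

Emit:
servo_tool:
  slide:
    - [0,0.06,0.45]
    - [0,0.11,0.9]
    - [0,0.15,1.35]
    - [0,0.18,1.8]
    - [0,0.2,2.3]
    - [0,0.22,2.75]
    - [0,0.22,3.2]
    - [0,0.21,3.65]
  rotation:
    - [0.022,0,0]
    - [0.044,0,0]
    - [0.066,0,0]
    - [0.088,0,0]
    - [0.11,0,0]
    - [0.132,0,0]
    - [0.154,0,0]
    - [0.176,0,0]
  hand: [0,0,0,0,0,0,0,0]

```text
t: 6.4
eef_pos: [0.5273, 0.2722, 0.1976]
ee_rot: [0.109, 1.564, -0.104]
wrist_force: [-0.8, 0.3, 0.1]
opening: 0.0442
```

Run:
```python
from h import *
sf()
```

```text
t 6.4 tcp [0.5273 0.2722 0.1976] z-axis [ 0.991 -0.135  0.004] yaw -7.8 stopframe (array([-58. , 121.2]), np.float64(-0.1)) F [-0.8  0.3  0.1] op 0.0442
```

Emit:
servo_tool:
  slide:
    - [0,0,-2]
    - [-5,0,-2.5]
    - [-10,2,-2]
    - [-15,4,0]
    - [-20,6,1.5]
    - [-20,8,2.8]
    - [-20,8,2.8]
    - [-20,8,2.8]
  rotation:
    - [0,0,0]
    - [0,0,0]
    - [0.17,0,0]
    - [0.34,0,0]
    - [0.51,0,0]
    - [0.68,0,0]
    - [0.85,0,0]
    - [1.02,0,0]
  hand: [-0.2,-0.4,-0.6,-0.85,-0.85,-0.85,-0.85,-0.85]

```text
t: 7.4
eef_pos: [0.5636, 0.3473, 0.3976]
ee_rot: [0.905, 1.375, -0.898]
wrist_force: [-0.2, -1.3, 0.1]
opening: 0.0068
```

Emit:
servo_tool:
  slide:
    - [0,0,0]
    - [0,0,0]
    - [0,0,0]
    - [0,0,0]
    - [0,0,0]
    - [0,0,0]
    - [0,0,0]
    - [0,0,0]
  rotation:
    - [0.17,0,0]
    - [0.34,0,0]
    - [0.51,0,0]
    - [0.55,0,0]
    - [0.55,0,0]
    - [0.55,0,0]
    - [0.55,0,0]
    - [0.55,0,0]
  hand: [-0.85,-0.85,-0.85,-0.85,-0.85,-0.85,-0.85,-0.85]

```text
t: 8.4
eef_pos: [0.5635, 0.3473, 0.3975]
ee_rot: [1.315, 1.14, -1.307]
wrist_force: [-0.1, -0.9, -0.3]
opening: 0.0062
```

Run:
```python
from h import *
sf();W,p=look("w4","wrist");look("t4","top");look("s4","scene")
```

```text
t 8.4 tcp [0.5635 0.3473 0.3975] z-axis [-0.139 -0.99  -0.003] yaw -98.0 stopframe (array([-32.1, 200.5]), np.float64(-90.3)) F [-0.1 -0.9 -0.3] op 0.0062
stop fit [571.6 152.5  -6.9] n 223 med 0.0012 ext [[0.0, 0.079], [0.005, 0.142]]
w4 88.7 38.5 in stop (array([-27.5, 115.7]), np.float64(-0.9)) in S (array([-27. , 123.9]), np.float64(-0.1))
stop fit [565.4 143.2  -7.8] n 128 med 0.0012 ext [[-0.051, -0.005], [0.005, 0.147]]
t4 90.1 38.6 in stop (array([-27. , 121.5]), np.float64(-0.4)) in S (array([-29.9, 120.1]), np.float64(-0.5))
stop fit [568.6 148.4  -7.8] n 180 med 0.0015 ext [[-0.052, -0.006], [0.006, 0.145]]
s4 89.2 39.8 in stop (array([-26.9, 121.4]), np.float64(0.9)) in S (array([-27.1, 125.5]), np.float64(0.8))
```

View pics/w4.png

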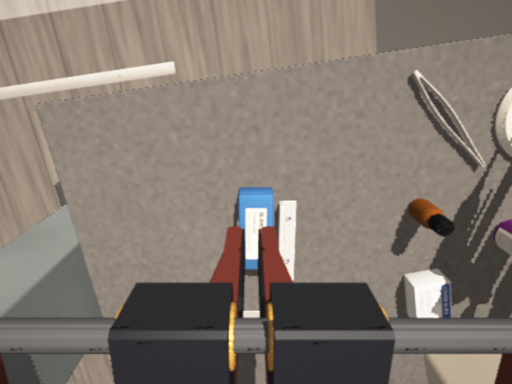

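The wrist view shows the box at (256,228), parallel to the long leg at (287,238) with a gap of about 7 mm. In the stop frame it is at (−27, 121.5), yaw 0°. I lower behind its far end, with the fingers nearly shut and the jaws across the box.

Emit:
servo_tool:
  slide:
    - [5,0.2,0]
    - [10,0.5,0]
    - [15,0.5,0]
    - [18.5,0.5,0]
    - [20,0.5,0]
    - [20,0.5,0]
    - [20,0.5,0.5]
    - [20,0.5,1]
  rotation:
    - [0,0,0]
    - [0,0,0]
    - [0,0,0]
    - [0,0,0]
    - [0,0,0]
    - [0,0,0]
    - [0,0,0]
    - [0,0,0]
  hand: [-0.85,-0.85,-0.85,-0.85,-0.85,-0.85,-0.85,-0.85]

```text
t: 9.55
eef_pos: [0.5684, 0.3372, 0.1992]
ee_rot: [1.317, 1.139, -1.305]
wrist_force: [0.7, -0.5, 0.2]
opening: 0.0064
```

Run:
```python
from h import *
sf()
```

```text
t 9.55 tcp [0.5684 0.3372 0.1992] z-axis [-0.139 -0.99  -0.005] yaw -98.0 stopframe (array([-26. , 191.2]), np.float64(-90.3)) F [ 0.7 -0.5  0.2] op 0.0064
```

Emit:
servo_tool:
  slide:
    - [0,0,0.9]
    - [0,0,1.4]
    - [0,0,2.1]
    - [0,0,2.8]
    - [0,0,3.5]
    - [0,0,4.2]
    - [0,0,4.9]
    - [0,0,5.6]
  rotation:
    - [0,0,0]
    - [0,0,0]
    - [0,0,0]
    - [0,0,0]
    - [0,0,0]
    - [0,0,0]
    - [0,0,0]
    - [0,0,0]
  hand: [-0.85,-0.85,-0.85,-0.85,-0.85,-0.85,-0.85,-0.85]

```text
t: 10.55
eef_pos: [0.5605, 0.2813, 0.1989]
ee_rot: [1.317, 1.139, -1.305]
wrist_force: [0.1, 0.9, 0.9]
opening: 0.0066
```

Run:
```python
from h import *
sf();W,p=look("w5","wrist")
from rig import vision
t,_=vision.snapshot("scene")
cv2.imwrite("pics/c5.png",np.hstack([cv2.resize(p,(400,300)),cv2.resize(t[190:310,170:330],(400,300),interpolation=cv2.INTER_CUBIC)]))
```

```text
t 10.55 tcp [0.5605 0.2813 0.1989] z-axis [-0.139 -0.99  -0.005] yaw -98.0 stopframe (array([-26.3, 134.7]), np.float64(-90.3)) F [0.1 0.9 0.9] op 0.0066
stop fit [581.8 239.1  -7.8] n 646 med 0.0013 ext [[0.0, 0.019], [0.005, 0.055]]
w5 21.3 15.7 in stop (array([-25.8, -25.4]), np.float64(-1.6)) in S (array([-25.4,  70.3]), np.float64(-1.7))
```

View pics/c5.png

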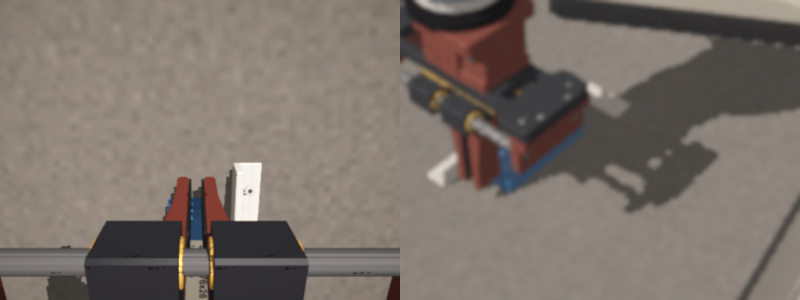

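Fingers are on the end with no visible skew. I push on towards the short leg, more slowly at the end.

Emit:
servo_tool:
  slide:
    - [0,0,0.5]
    - [0,0,1.0]
    - [0,0,1.5]
    - [0,0,2.0]
    - [0,0,2.3]
    - [0,0,2.6]
    - [0,0,2.8]
    - [0,0,3.0]
  rotation:
    - [0,0,0]
    - [0,0,0]
    - [0,0,0]
    - [0,0,0]
    - [0,0,0]
    - [0,0,0]
    - [0,0,0]
    - [0,0,0]
  hand: [-0.85,-0.85,-0.85,-0.85,-0.85,-0.85,-0.85,-0.85]

```text
t: 11.65
eef_pos: [0.5561, 0.2511, 0.1987]
ee_rot: [1.317, 1.139, -1.306]
wrist_force: [0.0, 1.6, 1.0]
opening: 0.0066
```

Emit:
servo_tool:
  slide:
    - [0,0,0.03]
    - [0,0,0.06]
    - [0,0,0.09]
    - [0,0,0.12]
    - [0,0,0.15]
    - [0,0,0.18]
    - [0,0,0.2]
    - [0,0,0.2]
  rotation:
    - [0,0,0]
    - [0,0,0]
    - [0,0,0]
    - [0,0,0]
    - [0,0,0]
    - [0,0,0]
    - [0,0,0]
    - [0,0,0]
  hand: [-0.85,-0.85,-0.85,-0.85,-0.85,-0.85,-0.85,-0.85]

```text
t: 12.65
eef_pos: [0.5558, 0.2491, 0.1986]
ee_rot: [1.317, 1.139, -1.306]
wrist_force: [0.1, 1.6, 0.5]
opening: 0.0066
```

Run:
```python
from h import *
sf()
```

```text
t 12.65 tcp [0.5558 0.2491 0.1986] z-axis [-0.14  -0.99  -0.004] yaw -98.0 stopframe (array([-26.6, 102.2]), np.float64(-90.3)) F [0.1 1.6 0.5] op 0.0066
```

Emit:
servo_tool:
  slide:
    - [0,0,0.04]
    - [0,0,0.08]
    - [0,0,0.12]
    - [0,0,0.16]
    - [0,0,0.2]
    - [0,0,0.24]
    - [0,0,0.25]
    - [0,0,0.25]
  rotation:
    - [0,0,0]
    - [0,0,0]
    - [0,0,0]
    - [0,0,0]
    - [0,0,0]
    - [0,0,0]
    - [0,0,0]
    - [0,0,0]
  hand: [-0.85,-0.85,-0.85,-0.85,-0.85,-0.85,-0.85,-0.85]

```text
t: 13.65
eef_pos: [0.5557, 0.2477, 0.199]
ee_rot: [1.319, 1.14, -1.305]
wrist_force: [-1.6, 8.3, 1.3]
opening: 0.0062
```

Contact with the short leg: 8 N at TCP y≈101, as predicted. I back off, lift, turn back a quarter turn and look.

Emit:
servo_tool:
  slide:
    - [0,0,-2]
    - [-5,0,-2]
    - [-10,0,-2]
    - [-15,-1,0]
    - [-18,-2.5,2]
    - [-18,-4,4]
    - [-18,-5.5,5.6]
    - [-18,-5.5,5.6]
  rotation:
    - [0,0,0]
    - [0,0,0]
    - [-0.17,0,0]
    - [-0.34,0,0]
    - [-0.51,0,0]
    - [-0.68,0,0]
    - [-0.85,0,0]
    - [-1.02,0,0]
  hand: [-0.85,-0.85,-0.6,-0.4,-0.2,0,0,0]

```text
t: 14.65
eef_pos: [0.4912, 0.1986, 0.3785]
ee_rot: [0.541, 1.5, -0.532]
wrist_force: [-0.2, 0.1, 0.3]
opening: 0.0435
```

Emit:
servo_tool:
  slide:
    - [0,0,0]
    - [0,0,0]
    - [0,0,0]
    - [0,0,0]
    - [0,0,0]
    - [0,0,0]
    - [0,0,0]
    - [0,0,0]
  rotation:
    - [-0.17,0,0]
    - [-0.34,0,0]
    - [-0.51,0,0]
    - [-0.55,0,0]
    - [-0.55,0,0]
    - [-0.55,0,0]
    - [-0.55,0,0]
    - [-0.55,0,0]
  hand: [0,0,0,0,0,0,0,0]

```text
t: 15.65
eef_pos: [0.4912, 0.1986, 0.3785]
ee_rot: [0.111, 1.563, -0.103]
wrist_force: [-1.0, 0.4, 0.5]
opening: 0.0441
```

Run:
```python
from h import *
sf();W,p=look("w6","wrist");look("t6","top");look("s6","scene")
```

```text
t 15.65 tcp [0.4912 0.1986 0.3785] z-axis [ 0.991 -0.136  0.004] yaw -7.8 stopframe (array([-83.8,  43.5]), np.float64(-0.1)) F [-1.   0.4  0.5] op 0.0441
stop fit [568.  144.4  -7.9] n 834 med 0.0013 ext [[-0.053, -0.005], [0.006, 0.148]]
w6 90.1 38.8 in stop (array([-27.9,  45. ]), np.float64(0.1)) in S (array([-28.3,  45.1]), np.float64(-0.1))
stop fit [565.6 143.   -7.1] n 59 med 0.0013 ext [[-0.013, -0.004], [0.005, 0.075]]
t6 66.5 31.5 in stop (array([-24.5,  33.5]), np.float64(-1.7)) in S (array([-27.5,  31.5]), np.float64(-1.2))
stop fit [569.8 150.   -7.2] n 150 med 0.0014 ext [[-0.054, -0.007], [0.006, 0.146]]
s6 89.6 38.9 in stop (array([-28.5,  43.2]), np.float64(-0.3)) in S (array([-28.3,  48.7]), np.float64(0.1))
```

View pics/w6.png

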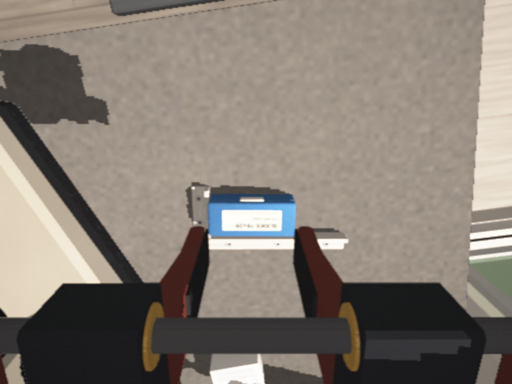

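The wrist view shows the box at (252,215), its right-hand end against the short leg at (203,205), still about 8 mm off the long leg at (280,240). It measures (−28, 45), yaw 0°. I lower in front and push it the last 8 mm.

Emit:
servo_tool:
  slide:
    - [5,0.1,0]
    - [10,0.1,0]
    - [14,0.1,0]
    - [17,0.1,0]
    - [18,0.1,0]
    - [18,0.1,0.5]
    - [18,0.1,1.2]
    - [18,0.1,2]
  rotation:
    - [0,0,0]
    - [0,0,0]
    - [0,0,0]
    - [0,0,0]
    - [0,0,0]
    - [0,0,0]
    - [0,0,0]
    - [0,0,0]
  hand: [0,0,0,0,0,0,0,0]

```text
t: 16.8
eef_pos: [0.5132, 0.1978, 0.1998]
ee_rot: [0.111, 1.561, -0.102]
wrist_force: [-0.2, -0.5, 0.2]
opening: 0.0437
```

Emit:
servo_tool:
  slide:
    - [0,0,0.2]
    - [0,0,0.4]
    - [0,0,0.6]
    - [0,0,0.75]
    - [0,0,0.9]
    - [0,0,1.0]
    - [0,0,1.1]
    - [0,0,1.1]
  rotation:
    - [0,0,0]
    - [0,0,0]
    - [0,0,0]
    - [0,0,0]
    - [0,0,0]
    - [0,0,0]
    - [0,0,0]
    - [0,0,0]
  hand: [0,0,0,0,0,0,0,0]

```text
t: 17.8
eef_pos: [0.5243, 0.1963, 0.1999]
ee_rot: [0.111, 1.561, -0.102]
wrist_force: [-0.0, 0.0, -0.6]
opening: 0.0442
```

Run:
```python
from h import *
sf()
```

```text
t 17.8 tcp [0.5243 0.1963 0.1999] z-axis [ 0.991 -0.136  0.007] yaw -7.8 stopframe (array([-50.8,  45.6]), np.float64(-0.1)) F [-0.   0.  -0.6] op 0.0442
```

Emit:
servo_tool:
  slide:
    - [0,0,0.05]
    - [0,0,0.1]
    - [0,0,0.15]
    - [0,0,0.2]
    - [0,0,0.24]
    - [0,0,0.28]
    - [0,0,0.3]
    - [0,0,0.3]
  rotation:
    - [0,0,0]
    - [0,0,0]
    - [0,0,0]
    - [0,0,0]
    - [0,0,0]
    - [0,0,0]
    - [0,0,0]
    - [0,0,0]
  hand: [0,0,0,0,0,0,0,0]

```text
t: 18.8
eef_pos: [0.5257, 0.1962, 0.1998]
ee_rot: [0.111, 1.565, -0.103]
wrist_force: [-9.2, 4.2, 6.6]
opening: 0.0439
```

Seated against the long leg at 9 N. I back off, lift and look.

Emit:
servo_tool:
  slide:
    - [0,0,-1]
    - [0,0,-3]
    - [-5,0,-3.5]
    - [-10,0,-3.5]
    - [-15,0,-3.5]
    - [-18,0,-3.5]
    - [-18,0,-3.5]
    - [-18,0,-3.5]
  rotation:
    - [0,0,0]
    - [0,0,0]
    - [0,0,0]
    - [0,0,0]
    - [0,0,0]
    - [0,0,0]
    - [0,0,0]
    - [0,0,0]
  hand: [0,0,0,0,0,0,0,0]

```text
t: 19.8
eef_pos: [0.4899, 0.1998, 0.3789]
ee_rot: [0.111, 1.566, -0.103]
wrist_force: [0.1, 0.1, -0.7]
opening: 0.0436
```

Run:
```python
from h import *
sf();W,p=look("w7","wrist");look("s7","scene")
cv2.imwrite("pics/c7.png",cv2.resize(p[160:280,160:360],None,fx=4,fy=4,interpolation=cv2.INTER_CUBIC))
```

```text
t 19.8 tcp [0.4899 0.1998 0.3789] z-axis [ 0.991 -0.136  0.002] yaw -7.8 stopframe (array([-85.3,  44.5]), np.float64(-0.1)) F [ 0.1  0.1 -0.7] op 0.0436
stop fit [545.8 144.9 -17. ] n 337 med 0.0016 ext [[-0.031, -0.006], [0.007, 0.153]]
w7 89.8 38.6 in stop (array([-5.2, 47.2]), np.float64(9.1)) in S (array([-20.1,  45. ]), np.float64(-0.2))
stop fit [554.5 146.8 -14. ] n 107 med 0.002 ext [[-0.039, -0.006], [0.009, 0.152]]
s7 90.8 39.4 in stop (array([-10.1,  46.5]), np.float64(5.7)) in S (array([-19.2,  48. ]), np.float64(-0.6))
```

View pics/c7.png

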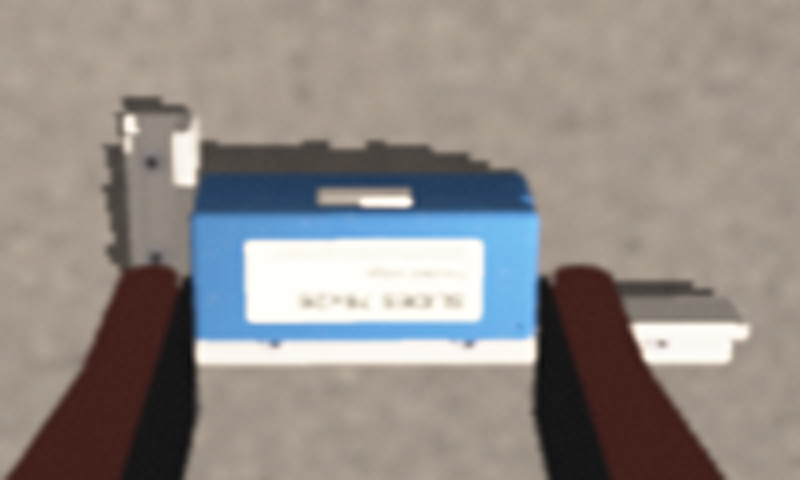

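Run:
```python
from h import *
from rig import vision,ticket
p,d=vision.snapshot("top");z=np.load("pics/top0.npz")
for n,(a,b,c,e) in dict(carton=(118,142,203,233),bottle=(120,140,165,182),timer=(258,286,326,360)).items():
    print(n,"mean abs diff",np.abs(p[a:b,c:e].astype(int)-z['p'][a:b,c:e]).mean().round(1))
cv2.imwrite("pics/t8.png",cv2.resize(p[100:300,130:380],None,fx=3,fy=3))
```

```text
carton mean abs diff 2.7
bottle mean abs diff 2.2
timer mean abs diff 19.3
```

View pics/t8.png

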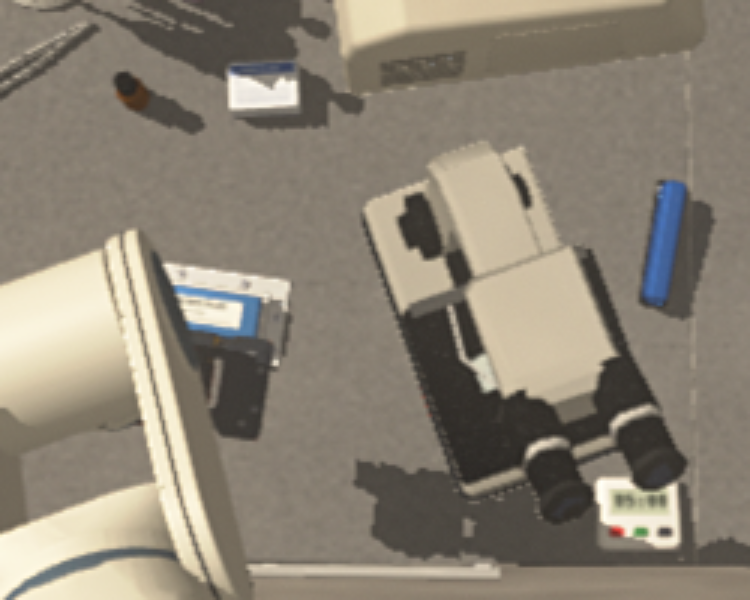

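The top view shows the box in the corner at crop (215,308). The carton at (263,88), the bottle at (130,92) and the timer at (640,512) are where they stood. The timer's pixel difference of 19 looks like changed shadow, because its centre is still at full-image (343,271).

```bash
python3 -c "
from rig import ticket
print(ticket.job_done())"
```

```text
the job is handed in; nothing more can be done
None
```

The slide box is home in the corner stop and the job is handed in, at about 20 s of the 59 s allowed. I pushed it three times with the fingertips: an arc on the front face to square it up, an end push to the short leg, and a front push to the long leg. I felt contact at about 8 N on the short leg and 9 N on the long leg, then backed off and lifted the arm clear.

**Box position:** the last wrist-camera check put the box at (−20.1, 45.0) mm, yaw −0.2°, against the target (−20, 45, 0°). The scene camera gave (−19.2, 48.0) mm, −0.6°. Its y reading also ran 3–4 mm high on the stop itself.

**Checks that failed or disagreed:**
- **Final stop fit:** the box and fingers hid much of the stop, so the last fits of its pose were unusable. I used the earlier, unhidden fit instead.
- **Short leg:** I did not push the end again after the last front push. The sideways force during that push suggested the end was still against the short leg.
- **Timer:** the carton and bottle images were unchanged, but the timer's patch differed. By eye it has not moved, and the difference looks like shadow.

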